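Set the label jig to a carton and screw its fence lock home

ROBOT

A 7-joint arm with a two-finger parallel gripper is mounted at the origin on the work surface. World frame = base frame: x ahead of the robot, y to its left, z up, the work surface at z = 0. Lengths are in mm, angles in rad, forces in N, time in s.
With the tool pointing down it reaches from about 350 to 900 mm from the base axis. Payload 8.1 kg.
Tool frame: the origin (TCP) lies midway between the tips of the shut fingers; the grasp point (between the pads) lies 19 mm behind it; z points along the fingers, y is the line along which they close (so a half turn about z gives the same grasp; the last joint's range is limited). The gripper opens to 85 mm and grips with 20 to 120 N. Pads are 22 mm wide; open, the fingers measure 114 mm over their backs; the gripper's body (76 mm by 85 mm) begins 54 mm behind the grasp point. The pads swing forward as they close: fully open they stand 13 mm farther back than shut.
Start: joints at [1.091, 0.434, 0.025, 1.573, -0.012, 1.134, -0.075], TCP at [229.945, -581.177, 231.323] pointing down, gripper open.
Joint ranges: [-2.62, 2.62], [-0.44, 2.09], [-1.27, 1.32], [0.08, 2.57], [-1.32, 4.46], [0.12, 2], [-2.74, 2.74]. Speed limits (rad/s): [2.22, 2.22, 3.01, 3.01, 3.14, 3.14, 3.14].

INTERFACE

Orientations are given as a rotation vector (axis times angle).
In Python, from cell import env, viewer, models gives the robot as it stands. The module is installed in compiled form; this text tells all that it offers.
- The arm moves only by the tool send_rows, never from a script. Its argument "targets" is text: rows parted by semicolons, each of 7 numbers parted by spaces: the turn, a rotation vector about the tool's x, y, z in degrees, then the shift along the tool's x, y, z in m, then the finger opening in m, from 0 to 0.0854. A call has exactly 10 rows; each row shifts and turns the commanded pose from where the row before left it, along the tool's axes as they then stand; what a row does not reach is not made up. A row lasts 1/12 s, in which the tool goes at most 41.7 mm and 7.16 degrees, less where a joint would pass 70% of its speed; a pose out of reach is approached as far as the arm can. A call with a gripper value outside its range is refused whole. The fingers move at their own pace and stop on an object; "newtons" is the grip in N (left out, the last holds). Time passes only in rows, so rows that do not move let the fingers close, or fill a call up. It gives the time, the measured TCP pose, the force, the opening and the grip force at its end, in the units of the state.
- env.get_state(): the state, without advancing time (a new reading comes with each control period).
- viewer.read_camera(name): name is "side" or "top"; returns a dict with "frame" (400x640x3 uint8, red, green, blue), "fov_y" (degrees; the focal length in pixels is half the picture's height over the tangent of half this angle, whatever the lens; pixels are square), "cx", "cy" (the principal point, pixels), "D" ([k1, k2, p1, p2, k3] as OpenCV has them; the pictures are not rectified), "world_to_cam" (4x4, takes a point from world to camera coordinates). Camera axes: x right, y up, looking along -z (the intrinsics and any distortion apply to the point x, -y, -z); pixel columns grow to the right and rows downward; lengths in mm; the calibration is good to about 2 mm. A picture is of the moment at which its call begins. There is no depth.
- env.sign_off(): hands the job in; it is judged then, once.
Trained networks look in a picture, given as the dict that the camera call returned (one of the last four; its "shot" number tells which), for a name from the list of things; names that differ only in an ending like _2 or _b are one class to them, and where a whole thing is asked for, a point or a joint stands for the part that bears it (a point fixed in the world has none). Each returns a list of dicts, best first, with "conf" (0 to 1); they miss things now and then, are a little off and sometimes report something else, mostly with a low value. They report only what shows in the picture. A call takes as long as a camera call. They do not tell look-alikes from the thing itself.
- models.masks_of(picture, thing): "mask" (400x640 bool, what is visible of it) and "location" ([row, column] in pixels, amid what is visible of it).
- models.spot_point(picture, thing): "location" ([row, column] in pixels: a listed point, or the origin of a listed thing).
The state is a dict: "clock": time; "joints": joint angles; "qd": joint speeds; "joint_efforts": joint torques, N m; "position": TCP position; "orientation": TCP orientation; "contact_force": force on the tool from outside, world axes, zero at the start; "moment": the same for the moment, N m; "finger_gap": opening from 0.0 (shut) to 1.0 (fully open); "grip_force": force on a finger pad.
Only numpy, scipy, OpenCV 4.12 (cv2) and the standard library are available. Lean on these libraries where they do the work, as an engineer would, in place of code of your own. Each camera call takes 0.05 s, during which the arm holds its last target. There are 200 camera calls.

TASK

Set the label jig on the shop counter to the carton lying in it: push the sliding fence with the fingertips until it closes the carton flat against the jig's fixed wall, and then turn the loose wing screw clockwise (seen from above) with repeated fingertip strokes on its wings, until it is fully home against its stop. Only push and stroke: pick nothing up, leave the bottles, cartons and label roll around the jig where they are, and finish with the hand clear of everything.

Things in the scene. Friction and masses are not known exactly. Their poses are not given: they have to be found in the camera images.
- jig: label jig fixed on the counter (z = 0): grey base plate 190 x 200 x 12 mm. Origin at its underside, 15 mm towards +x of the plate's centre; z up; +x points from the wing screw's side to the fixed wall. The carton lies between the wall and the sliding fence. A bridge under the wing screw, at jig x -75, y +55 mm, is 46 mm high. Apart from the wing screw nothing of the jig is taller than 52 mm.
- wall_face (a point): middle of the inner face of the fixed aluminium wall, at jig x = +60 mm, 28 mm above the counter; the wall is 110 mm long in jig y, its top 44 mm above the counter. Axes parallel to the jig's.
- fence (a joint): sliding fence: travel in m along the jig's +x, 0 = fully back (0 to 0.02 at the start). Its front face is at jig x = -30 mm + value, so it closes the 40 mm carton flat against the wall at 0.050. It slides against about 2 N of friction plus 8 N per m/s and stays where it is left.
- fence_push (a point): point on the fence's flat back (away from the carton) with room for a fingertip, 33 mm above the counter, 35 mm to jig -y of the fence's middle. The fence is an upright aluminium bar 110 mm long in jig y, 12 mm thick, 14 to 52 mm above the counter. From its back a tongue, up to 40 mm high at the fence, runs under the bridge at jig y 44 to 66 mm. Axes as the jig's.
- wing_screw (a joint): black wing screw: turn in rad, grows clockwise seen from above, start 0 to 3, fully home against a hard stop at 7.6. It turns against about 0.03 N m of friction, stays where it is left and does not sink. At value 0 its wings lie along the jig's x axis; at value q they are turned q clockwise from it.
- screw_mid (a point): on the wing screw's vertical axis at mid-height of its wings, 75 mm above the counter; its x axis runs along the wings and turns with them. Hub 22 mm across; two opposite flat wings, 7 mm thick, reach 44 mm from the axis; wing ends 62 to 88 mm above the counter, near the hub 65 to 83. Below the wings are only the hub (down to 60 mm), a thin shank and the bridge.
- work_carton_mid (a point): centre of the work carton, 32 mm above the counter: white box with green end bands, 40 x 110 x 40 mm, about 0.11 kg, loose on the jig's plate between fence and wall; at the start 7 to 12 mm off the wall and slightly askew, its long side (y axis) roughly along jig y. Flat against the wall its centre is at jig x = +40 mm.
- carton_a_mid (a point): bystander: a carton like the work carton (40 x 110 x 40 mm) lying on the counter beside the jig; centre
- carton_b_mid (a point): bystander: a carton like the work carton lying on the counter beyond the jig; centre
- bottle_a_mid (a point): bystander: small amber glass bottle with a gold cap, 34 mm across, 85 mm tall, standing on the counter near the jig; centre, 42.5 mm up
- bottle_b_mid (a point): bystander: small amber glass bottle with a gold cap, 34 mm across, 85 mm tall, standing on the counter near the jig; centre, 42.5 mm up
- bottle_c_mid (a point): bystander: small amber glass bottle with a gold cap, 34 mm across, 85 mm tall, standing on the counter near the jig; centre, 42.5 mm up
- label_roll_mid (a point): bystander: white label roll standing flat like a ring, 90 mm across, 50 mm high; centre
Things that resemble listed ones, but are neither listed nor needed, are in the scene too. What is shaped like the part that bears work_carton_mid but red is not meant.

How it is judged (in metres and radians):
On the way, in this order (a step that is already met when the one before it is completed fails the run):
1. the fence closes the carton flat against the fixed wall (value of joint fence between 0.047 and 0.053 m and x of work_carton_mid in the frame of jig above 0.037 m and y of work_carton_mid in the frame of jig between -0.035 and 0.035 m and angle between the y axis of work_carton_mid and the y axis of jig, either way round below 0.06 rad and angle between work_carton_mid's own z axis and vertical below 0.06 rad), for 0.2 s.
2. the wing screw is turned fully home (value of joint wing_screw above 7.4 rad), for 0.2 s.
At the end, for the whole second after the job is handed in: The carton lies flat on the jig within 3 mm of the fixed wall, parallel to it within 0.06 rad and not slid out past the wall's end by more than about 35 mm off centre; the fence is within 3 mm of its closed place (0.050 m); the wing screw is within 0.2 rad of its stop (above 7.4 rad) and at rest (all of step 1 and value of joint wing_screw above 7.4 rad and linear speed of work_carton below 0.02 m/s and velocity of joint wing_screw below 0.1 rad/s and height (world z) of work_carton_mid below 0.036 m); the robot touches nothing.
It fails at once if the work carton is lifted (height (world z) of work_carton_mid above 0.044 m).
It fails at once if a bottle, carton or the label roll around the jig is shifted, knocked over or lifted by more than 25 mm (distance of any of carton_a_mid, carton_b_mid, bottle_a_mid, bottle_b_mid, bottle_c_mid, label_roll_mid from where it was at the start of the episode above 0.025 m).
It also fails if it takes over 67 s, if anything falls off the work surface, if the arm or the gripper's body presses on something with over 40 N, if the wrist force passes 120 N, or if a joint passes its speed limit or range.

## Working session

There is one attempt and no reset: what is moved stays moved. The work goes in short steps, Python scripts to look and compute and a tool call to move; the robot and the scene stay as the last step left them, time stands still between calls to the robot, and variables do not carry over. Pictures are saved under pics/ and viewed, at most 13 in all, crops included, and the job is handed in when it is done.

Besides the shell and the picture viewer there is one more tool, called after "Call:" in YAML: its name, and indented under it one key for each argument. send_rows: Moves the arm, as the interface text tells. Its arguments: {"type":"object","properties":{"targets":{"type":"string"},"newtons":{"type":"number"}},"required":["targets"]}

```bash
mkdir -p pics
python3 - <<'E'
from cell import env, viewer, models
import cv2, numpy as np
s=env.get_state(); print(s)
for n in("top","side"):
    p=viewer.read_camera(n); cv2.imwrite(f"pics/{n}0.png",cv2.resize(p["frame"][:,:,::-1],(800,500)))
    print(n,p["fov_y"],p["cx"],p["cy"],p["D"],p["world_to_cam"].tolist() if hasattr(p["world_to_cam"],'tolist') else p["world_to_cam"])
    for t in("jig","wall_face","fence_push","screw_mid","work_carton_mid","carton_a_mid","bottle_a_mid","label_roll_mid"):
        print(t,[(np.round(d["location"]).tolist(),round(d["conf"],2)) for d in models.spot_point(p,t)])
E
```

```text
{'clock': 0.0, 'joints': array([ 1.09137612,  0.43518352,  0.02497714,  1.57412114, -0.01163805,
        1.13396151, -0.07511808]), 'qd': array([-0.00017432,  0.00164254, -0.00045328,  0.00032269,  0.00079081,
        0.00089384, -0.00189748]), 'joint_efforts': array([-9.04386179e-04, -6.70470643e+01,  1.02489721e+00, -3.16222894e+01,
        1.55955105e-02,  1.22581003e-02, -4.62417177e-06]), 'position': array([ 229.74944129, -580.69758544,  230.54120055]), 'orientation': array([-3.08457675e+00, -5.87968613e-01,  6.11695809e-04]), 'contact_force': array([-0.72233362, -0.62034815, -0.03177351]), 'moment': array([-0.01633315,  0.02697504,  0.03035681]), 'grip_force': 0.0, 'finger_gap': 0.9985114967467743}
top 42.38626145413349 322.5282444299287 199.88309550942756 [-0.16629438  0.          0.          0.          0.        ] [[-0.002255262569476091, -0.9998902420755474, 0.014643004911777283, -22.952566826038872], [0.9930412529470753, -0.0005151788263266182, 0.117765888677832, -621.9759135097594], [-0.11774541917223508, 0.014806700945197685, 0.9929334206637797, -1095.961994538506], [0.0
[... 497 characters left out ...]
        0.          0.        ] [[-0.9953742339542708, -0.09603629755982171, -0.0026765520637943314, 584.7742916099257], [0.06874857237987986, -0.7314564274419496, 0.6784136854085336, -75.93848706449714], [-0.06711011977099457, 0.6750914932843265, 0.7346752394898454, -1035.707288822093], [0.0, 0.0, 0.0, 1.0]]
jig [([206.0, 343.0], 0.78)]
wall_face [([202.0, 315.0], 0.82)]
fence_push []
screw_mid [([190.0, 384.0], 0.83)]
work_carton_mid [([248.0, 232.0], 0.88), ([134.0, 410.0], 0.76), ([283.0, 411.0], 0.68), ([253.0, 296.0], 0.39)]
carton_a_mid [([153.0, 291.0], 0.91), ([170.0, 264.0], 0.52)]
bottle_a_mid [([240.0, 360.0], 0.74)]
label_roll_mid [([171.0, 263.0], 0.86), ([190.0, 385.0], 0.34)]
```

View pics/top0.png

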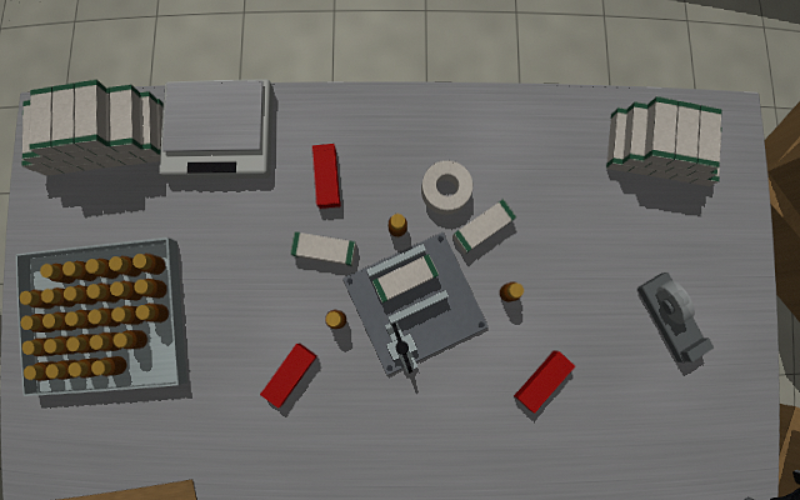

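View pics/side0.png

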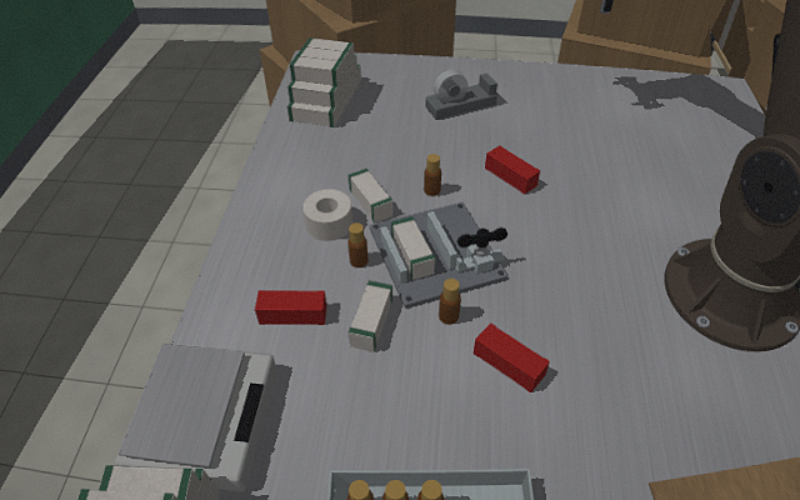

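The top view shows the jig at about (415,305) of the 800-px picture. The work carton is in it at (406,278), between the wall at (395,262) and the fence at (418,308), and the wing screw is at (402,348). Red cartons at (326,175), (288,375) and (545,382) are decoys. White cartons at (323,249) and (484,226) are the bystanders. Next I fit the jig pose.

```bash
cat > h.py <<'E'
from cell import env, viewer, models
import cv2, numpy as np
from scipy.optimize import least_squares
def K(p):
    f=200/np.tan(np.radians(p["fov_y"]/2)); return np.array([[f,0,p["cx"]],[0,f,p["cy"]],[0,0,1.]])
def proj(p,X):
    X=np.atleast_2d(X).astype(float); M=np.array(p["world_to_cam"]); c=(X@M[:3,:3].T+M[:3,3])*[1,-1,-1]
    return cv2.projectPoints(c,np.zeros(3),np.zeros(3),K(p),np.array(p["D"]))[0][:,0]
def ray(p,uv,z):
    M=np.array(p["world_to_cam"]); u=cv2.undistortPoints(np.array([[uv]],float),K(p),np.array(p["D"]))[0,0]
    d=M[:3,:3].T@np.array([u[0],-u[1],-1]); o=-M[:3,:3].T@M[:3,3]
    return o+d*(z-o[2])/d[2]
def j2w(j,P):
    P=np.atleast_2d(P).astype(float); c,s=np.cos(j[2]),np.sin(j[2])
    return np.c_[j[0]+c*P[:,0]-s*P[:,1], j[1]+s*P[:,0]+c*P[:,1], P[:,2]]
E
python3 - <<'E'
from h import *
p=viewer.read_camera("top"); q=viewer.read_camera("side")
# plate corners, jig frame: x -110..80, y -100..100
m={}
for n,pic in(("t",p),("s",q)):
    d=models.masks_of(pic,"jig"); print(n,[(x["conf"],x["mask"].sum()) for x in d])
C=np.array([[80,100,12],[80,-100,12],[-110,-100,12],[-110,100,12]])
U=np.array([[345,282],[443,233],[487,328],[390,376]])*.8
def res(j,both=True):
    return (proj(p,j2w(j,C))-U).ravel()
w=np.array([ray(p,u,12) for u in U]); print(w.round())
d=w[0]-w[3]; j0=[*w[:,:2].mean(0),np.arctan2(d[1],d[0])]
r=least_squares(res,j0); print(r.x,r.fun.round(1))
j=r.x
for n,pic in(("top",p),("side",q)):
    im=pic["frame"][:,:,::-1]
    c=proj(pic,j2w(j,[[-15,0,20]]))[0]; x0,y0=int(c[0]-100),int(c[1]-75)
    S=4; cr=cv2.resize(im[y0:y0+150,x0:x0+200],None,fx=S,fy=S,interpolation=cv2.INTER_CUBIC)
    def ln(P,col):
        uv=((proj(pic,j2w(j,P))-[x0,y0]+.5)*S).astype(np.int32); cv2.polylines(cr,[uv],True,col,1)
    ln(C,(0,255,0)); ln([[60,55,44],[60,-55,44],[60,-55,12],[60,55,12]],(255,0,0)); cv2.imwrite(f"pics/{n}1.png",cr); print(n,x0,y0)
    for t in("screw_mid","fence_push","wall_face"):
        z={"screw_mid":75,"fence_push":33,"wall_face":28}[t]
        for k in models.spot_point(pic,t)[:1]:
            P=ray(pic,k["location"][::-1],z); dd=P[:2]-j[:2];c_,s_=np.cos(j[2]),np.sin(j[2])
            print(t,P.round(1),"jig",(c_*dd[0]+s_*dd[1]).round(1),(-s_*dd[0]+c_*dd[1]).round(1))
E
```

```text
t [(0.78, np.int64(6791))]
s [(0.82, np.int64(4703)), (0.59, np.int64(1041)), (0.44, np.int64(609))]
[[ 567.   80.   12.]
 [ 655.  -96.   12.]
 [ 484. -173.   12.]
 [ 401.   -0.   12.]]
[ 5.40481105e+02 -4.10643954e+01  4.48168089e-01] [-1.7 -0.9  0.2 -0.2  2.4 -0.1 -0.8  1.2]
top 233 168
screw_mid [451.  -15.1  75. ] jig -69.4 62.2
fence_push [529.8 -83.1  33. ] jig -27.8 -33.3
wall_face [736.3 -95.8  28. ] jig 152.7 -134.2
side 250 120
screw_mid [455.3 -20.7  75. ] jig -67.9 55.2
fence_push [529.6 -83.4  33. ] jig -28.2 -33.4
wall_face [601.3 -10.4  28. ] jig 68.1 1.3
```

View pics/top1.png

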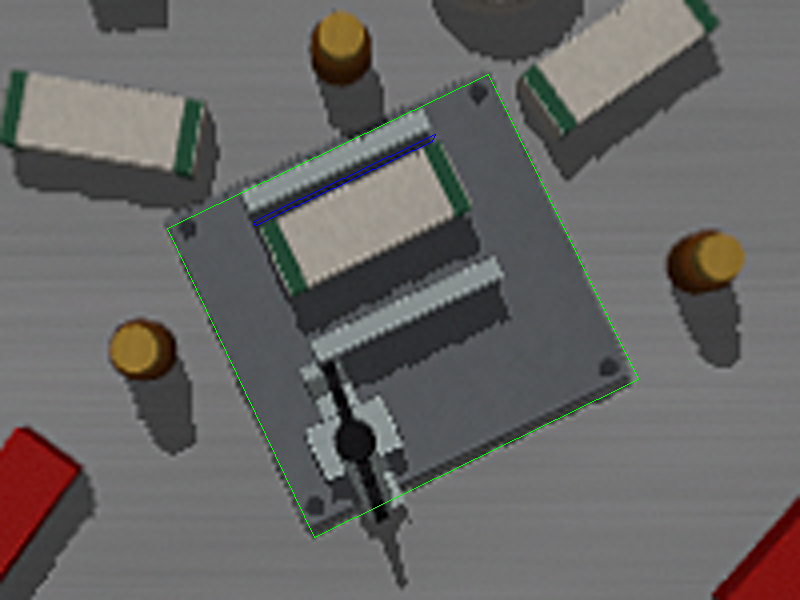

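View pics/side1.png

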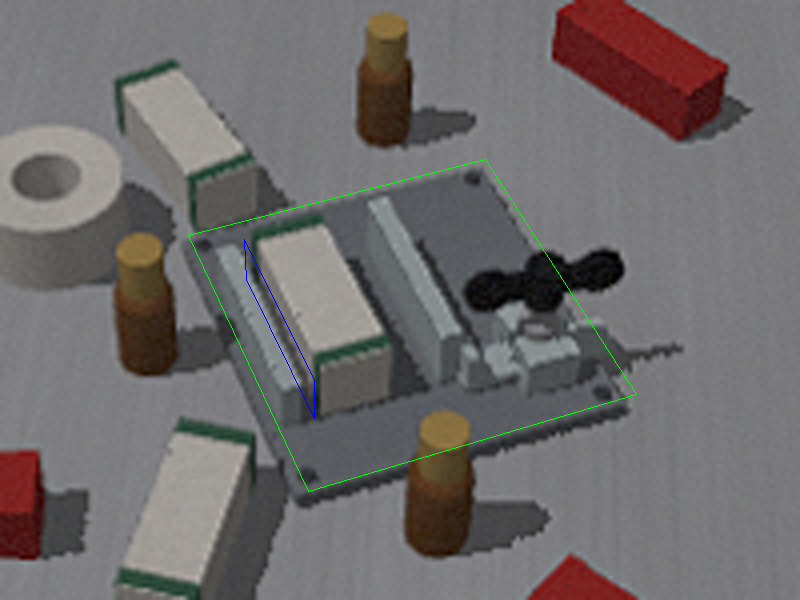

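The crops confirm that the white carton in the jig, at top-crop (365,215), is the work carton. The overlay sits about 5 mm short in +x, so I refit with both views.

Run:
```python
from h import *
p=viewer.read_camera("top"); q=viewer.read_camera("side")
T=lambda a:np.array(a,float)/4-.5+[233,168]; S=lambda a:np.array(a,float)/4-.5+[250,120]
Pt=[[80,100,12],[80,-100,12],[-110,-100,12],[-110,100,12],[60,55,44],[60,-55,44],[-75,55,83]]
Ut=T([[170,227],[488,74],[637,380],[314,536],[258,212],[432,131],[355,440]])
Ft=T([[313,345],[493,258],[322,362],[502,275]])
Ps=[[80,-100,12],[-110,-100,12],[80,100,12],[-110,100,12],[60,-55,44],[60,55,44],[-75,55,75]]
Us=S([[189,239],[485,160],[300,489],[632,398],[238,243],[302,385],[547,280]])
Fs=S([[368,203],[442,348],[385,198],[460,335]])
def F(f): return np.array([[-30+f,55,52],[-30+f,-55,52],[-42+f,55,52],[-42+f,-55,52]])
def Fsd(f): return F(f)[[1,0,3,2]]
def res(v):
    j=v[:3]; o=v[4:7]; w=lambda P,s: j2w(j,P)+s*o
    return np.r_[(proj(p,w(np.vstack([Pt,F(v[3])]),1))-np.r_[Ut,Ft]).ravel(),(proj(q,w(np.vstack([Ps,Fsd(v[3])]),-1))-np.r_[Us,Fs]).ravel(),o/2*1.5]
r=least_squares(res,[543,-39,.45,10,0,0,0],loss='soft_l1'); print(r.x.round(3)); print(r.fun[:-3].reshape(-1,2).round(1).tolist())
j=r.x[:3]; np.save("j.npy",r.x)
a,b=[ray(p,u,78) for u in T([[330,365],[380,515]])]; d=a-b; print("wing",d,np.linalg.norm(d),"q",(j[2]-np.arctan2(d[1],d[0]))%np.pi)
a,b=[ray(q,u,75) for u in S([[480,291],[610,268]])]; d=a-b; print("side wing",d,"q",(j[2]-np.arctan2(d[1],d[0]))%np.pi)
# second model point estimates
for n,pic in(("t",p),("s",q)):
    for t in("bottle_a_mid","carton_a_mid","label_roll_mid"):
        for k in models.spot_point(pic,t):
            P=ray(pic,k["location"][::-1],{"b":42.5,"c":20,"l":25}[t[0]]); dd=P[:2]-j[:2];c,s=np.cos(j[2]),np.sin(j[2])
            print(n,t,round(k["conf"],2),P.round(),"jig",round(c*dd[0]+s*dd[1]),round(-s*dd[0]+c*dd[1]))
c,s=np.cos(j[2]),np.sin(j[2])
print("screw",j2w(j,[[-75,55,75]]),"fp",j2w(j,[[-42+r.x[3],-35,33]]))
for u in T([[140,350],[715,258],[340,38]]):
    P=ray(p,u,83);dd=P[:2]-j[:2];print("cap",P.round(),round(c*dd[0]+s*dd[1]),round(-s*dd[0]+c*dd[1]))
```

```text
[ 5.42617e+02 -3.89670e+01  4.37000e-01  1.49630e+01 -5.26000e-01
 -1.31500e+00  3.39000e-01]
[[-0.9, -1.0], [0.3, -0.2], [-0.3, -0.2], [-0.9, -0.5], [-1.4, 1.3], [0.8, 0.2], [1.0, 1.6], [-0.6, -0.6], [0.7, -0.6], [-0.5, 0.2], [0.8, 0.2], [-1.2, -0.1], [-0.3, 1.0], [0.0, 1.7], [-0.3, 0.8], [0.5, -0.0], [1.3, -0.4], [0.3, -0.1], [-0.5, -0.5], [-0.3, -2.7], [0.2, -0.4], [0.5, -0.8]]
wing [78.09513632 25.92925164  0.        ] 82.28715821251912 q 0.11630237174813307
side wing [6.83220258e+01 2.33470003e+01 1.13686838e-13] q 0.10759222768396054
t bottle_a_mid 0.72 [499.  93.  42.] jig 16 138
t carton_a_mid 0.84 [ 666. -164.   20.] jig 58 -165
t label_roll_mid 0.96 [ 742. -103.   25.] jig 154 -142
s bottle_a_mid 0.64 [506.  98.  42.] jig 24 140
s bottle_a_mid 0.4 [ 663. -147.   42.] jig 64 -149
s carton_a_mid 0.62 [ 674. -170.   20.] jig 63 -175
s label_roll_mid 0.56 [ 734. -104.   25.] jig 146 -139
screw [[451.38991128 -20.86555457  75.        ]] fp [[532.92806538 -82.11914374  33.        ]]
cap [501.  92.  83.] 17 136
cap [ 548. -210.   83.] -67 -157
cap [665. -13.  83.] 122 -28
```

```bash
cat > plan.py <<'E'
from h import *
from scipy.spatial.transform import Rotation as Ro
j=np.load("j.npy")[:3]; s=env.get_state(); R=Ro.from_rotvec(s["orientation"])
def pose():
    c,sn=np.cos(j[2]),np.sin(j[2]); d=s["position"][:2]-j[:2]
    return np.r_[c*d[0]+sn*d[1],-sn*d[0]+c*d[1],s["position"][2]]
def to(P): return (R.inv().apply(j2w(j,P)[0]-s["position"])).round(1)
D=Ro.from_euler("z",j[2]).as_matrix()@np.diag([1,-1,-1.])
def turn(): return np.degrees((R.inv()*Ro.from_matrix(D)).as_rotvec()).round(2)
E
python3 -c "
from plan import *
print(pose(),to([-60,-35,230]),turn(),R.as_matrix().round(3))"
```

```text
[-512.7420543  -358.98888936  231.33027638] [ 432.4 -350.6    1.3] [ 0.    0.   -3.45] [[ 0.93   0.368 -0.   ]
 [ 0.368 -0.93  -0.   ]
 [-0.     0.    -1.   ]]
```

Call:
send_rows:
  targets: "0 0 -3.45 0 0 0 0;0 0 0 0.02 -0.014 0 0;0 0 0 0.024 -0.017 0 0;0 0 0 0.024 -0.017 0 0;0 0 0 0.024 -0.017 0 0;0 0 0 0.024 -0.017 0 0;0 0 0 0.024 -0.017 0 0;0 0 0 0.024 -0.017 0 0;0 0 0 0.024 -0.017 0 0;0 0 0 0.024 -0.017 0 0"
  newtons: 20

```text
clock: 2.63
position: [359.1, -354.3, 231.5]
orientation: [3.067, 0.681, 0.0]
contact_force: [0.5, -0.7, 0.8]
finger_gap: 0.003
grip_force: 0.0
```

Call:
send_rows:
  targets: "0 0 0 0.024 -0.0175 0 0;0 0 0 0.024 -0.0175 0 0;0 0 0 0.024 -0.0175 0 0;0 0 0 0.024 -0.0175 0 0;0 0 0 0.024 -0.0175 0 0;0 0 0 0.024 -0.0175 0 0;0 0 0 0.024 -0.0175 0 0;0 0 0 0.024 -0.0175 0 0;0 0 0 0.024 -0.0175 0 0;0 0 0 0 0 0 0"

```text
clock: 3.47
position: [490.3, -115.2, 231.7]
orientation: [-3.062, -0.692, -0.004]
contact_force: [0.4, 0.3, -0.3]
finger_gap: -0.001
grip_force: 0.0
```

```bash
python3 -c "
from plan import *
print(pose(),to([-58,-35,27]),turn(),s)"
```

```text
[-79.61278606 -46.94377503 231.70184181] [ 21.  -11.5 204.8] [-0.08 -0.19  0.43] {'clock': 3.4667, 'joints': array([ 0.33981579,  0.25514097, -0.2614966 ,  1.84662494,  0.07204529,
        1.04719835, -1.07591814]), 'qd': array([ 0.05203006, -0.01375207,  0.06429098,  0.02669843,  0.01215032,
        0.00727482,  0.09845315]), 'joint_efforts': array([  0.35570841, -49.47730064,  -0.57673786, -29.77872491,
         0.57980468,   0.2046305 ,  -1.46469813]), 'position': array([ 490.34348625, -115.18644334,  231.70184181]), 'orientation': array([-3.06226054, -0.69184889, -0.004485  ]), 'contact_force': array([ 0.40643411,  0.30016886, -0.27595681]), 'moment': array([ 0.03328152,  0.04342027, -0.01591957]), 'grip_force': 0.0, 'finger_gap': -0.0012914028089776645}
```

Call:
send_rows:
  targets: "0 0 0.4 0.005 -0.003 0.02 0;0 0 0 0.005 -0.003 0.025 0;0 0 0 0.005 -0.003 0.025 0;0 0 0 0.004 -0.003 0.025 0;0 0 0 0 0 0.025 0;0 0 0 0 0 0.025 0;0 0 0 0 0 0.025 0;0 0 0 0 0 0.02 0;0 0 0 0 0 0.01 0;0 0 0 0 0 0 0"

```text
clock: 4.3
position: [498.5, -102.6, 29.5]
orientation: [-3.068, -0.67, 0.005]
contact_force: [-0.2, -0.0, 0.7]
finger_gap: -0.001
grip_force: 0.0
```

```bash
python3 -c "
from plan import *
print(pose(),to([-58,-35,27]),turn(),s['contact_force'])
p=viewer.read_camera('top');im=p['frame'][168:318,233:433,::-1];q=viewer.read_camera('side');b=q['frame'][120:270,250:450,::-1]
cv2.imwrite('pics/a2.png',cv2.resize(np.vstack([im,b]),None,fx=2,fy=2,interpolation=2)[:600])"
```

```text
[-66.89908367 -39.00722407  29.53304849] [ 8.9 -4.1  2.5] [-0.1   0.17 -0.4 ] [-0.15649406 -0.00719611  0.6971116 ]
```

View pics/a2.png

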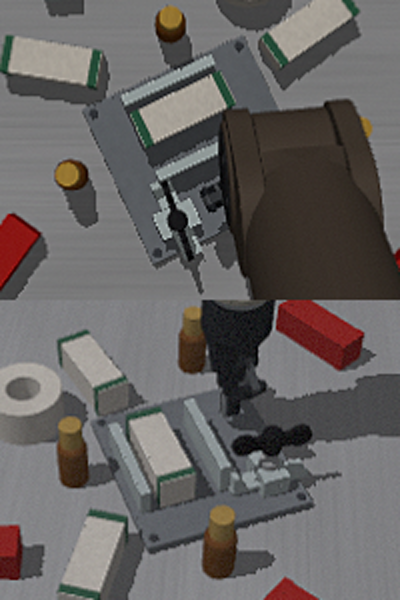

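The fingertips sit behind the fence at side (230,405), clear of the screw. I start the push.

Call:
send_rows:
  targets: "0 0 -0.4 0.006 -0.001 0.002 0;0 0 0 0.006 -0.001 0 0;0 0 0 0.006 -0.001 0 0;0 0 0 0.006 -0.001 0 0;0 0 0 0.005 0 0 0;0 0 0 0.005 0 0 0;0 0 0 0.005 0 0 0;0 0 0 0.005 0 0 0;0 0 0 0.005 0 0 0;0 0 0 0.003 0 0 0"

```text
clock: 5.23
position: [545.8, -76.7, 29.2]
orientation: [-3.067, -0.681, -0.0]
contact_force: [-1.4, -1.2, 2.3]
finger_gap: 0.001
grip_force: 1.1
```

```bash
python3 -c "
from plan import *
print(pose(),to([-3,-35,27]),turn(),s['contact_force'])"
```

```text
[-13.05307463 -35.58858478  29.23225497] [10.1 -0.6  2.2] [-0.   -0.    0.01] [-1.44410662 -1.15704456  2.25185237]
```

Call:
send_rows:
  targets: "0 0 0 0.002 0 0 0;0 0 0 0.002 0 0 0;0 0 0 0.001 0 0 0;0 0 0 0.001 0 0 0;0 0 0 0.001 0 0 0;0 0 0 0.001 0 0 0;0 0 0 0.0005 0 0 0;0 0 0 0.0005 0 0 0;0 0 0 0 0 0 0;0 0 0 0 0 0 0"

```text
clock: 6.07
position: [553.4, -73.2, 29.2]
orientation: [3.067, 0.681, -0.0]
contact_force: [-1.8, -1.9, 0.1]
finger_gap: -0.002
grip_force: 1.2
```

```bash
python3 -c "
from plan import *
print(pose(),to([-3,-35,27]),turn(),s['contact_force'])"
```

```text
[ -4.69244531 -35.63089093  29.24057494] [ 1.7 -0.6  2.2] [0. 0. 0.] [-1.82217815 -1.85006121  0.13544655]
```

Call:
send_rows:
  targets: "0 0 0 0.0005 0 0 0;0 0 0 0.0005 0 0 0;0 0 0 0.0005 0 0 0;0 0 0 0.0005 0 0 0;0 0 0 0.0005 0 0 0;0 0 0 0.0005 0 0 0;0 0 0 0 0 0 0;0 0 0 0 0 0 0;0 0 0 0 0 0 0;0 0 0 0 0 0 0"

```text
clock: 6.9
position: [556.3, -71.9, 29.3]
orientation: [3.067, 0.681, 0.0]
contact_force: [-1.5, -0.7, -0.7]
finger_gap: -0.003
grip_force: 0.8
```

```bash
python3 -c "
from plan import *
print(pose(),turn(),s['contact_force'])
p=viewer.read_camera('top');q=viewer.read_camera('side')
a=p['frame'][190:265,275:375,::-1];b=q['frame'][150:225,300:400,::-1]
print(a.shape,b.shape);b=q['frame'][165:240,295:395,::-1]
cv2.imwrite('pics/a3.png',cv2.resize(np.vstack([a,b]),None,fx=4,fy=4,interpolation=2))"
```

```text
[ -1.52138774 -35.61171682  29.32255033] [ 0.   -0.02  0.01] [-1.47610532 -0.73813741 -0.73291584]
(75, 100, 3) (75, 100, 3)
```

View pics/a3.png

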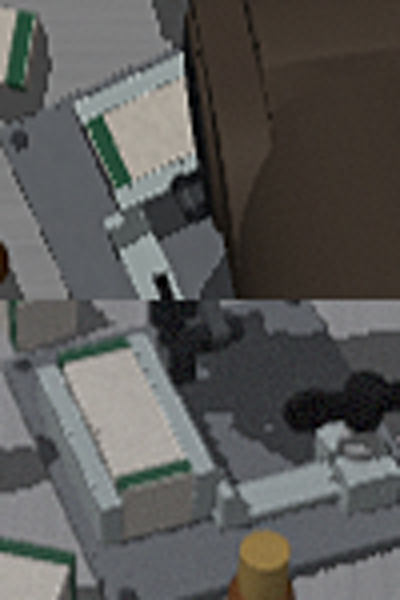

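The carton now looks nearly closed between the fence and the wall (side crop, 60–210 columns), but no stop force has come yet. I keep going in small steps.

Call:
send_rows:
  targets: "0 0 0 0.0005 0 0 0;0 0 0 0 0 0 0;0 0 0 0.0005 0 0 0;0 0 0 0 0 0 0;0 0 0 0.0005 0 0 0;0 0 0 0 0 0 0;0 0 0 0.0005 0 0 0;0 0 0 0 0 0 0;0 0 0 0 0 0 0;0 0 0 0 0 0 0"

```text
clock: 7.83
position: [556.6, -71.8, 29.3]
orientation: [3.067, 0.68, -0.004]
contact_force: [-7.7, -2.9, 5.4]
finger_gap: 0.001
grip_force: 4.1
```

Call:
send_rows:
  targets: "0 0 0 0.0005 0 0 0;0 0 0 0 0 0 0;0 0 0 0.0005 0 0 0;0 0 0 0 0 0 0;0 0 0 0 0 0 0;0 0 0 0 0 0 0;0 0 0 0 0 0 0;0 0 0 0 0 0 0;0 0 0 0 0 0 0;0 0 0 0 0 0 0"

```text
clock: 8.67
position: [556.6, -71.7, 29.2]
orientation: [3.067, 0.679, -0.007]
contact_force: [-10.0, -5.3, 8.8]
finger_gap: -0.0
grip_force: 5.7
```

The force rose to 11 N with no further movement, so the fence is closed. I back off and lift.

Call:
send_rows:
  targets: "0 0 0 -0.005 0 0 0;0 0 0 -0.01 0 0 0;0 0 0 -0.01 0 0 0;0 0 0 -0.005 0 0 0;0 0 0 0 0 -0.02 0;0 0 0 0 0 -0.025 0;0 0 0 0 0 -0.025 0;0 0 0 0 0 -0.02 0;0 0 0 0 0 0 0;0 0 0 0 0 0 0"

```text
clock: 9.5
position: [532.4, -83.6, 120.5]
orientation: [3.066, 0.68, 0.005]
contact_force: [-0.5, 0.0, -0.9]
finger_gap: 0.001
grip_force: 0.0
```

```bash
python3 -c "
from plan import *
print(pose(),to([-92,25.6,64]),turn(),s['contact_force'])
p=viewer.read_camera('top');q=viewer.read_camera('side')
for pic in (p,q):
  for t,z in (('work_carton_mid',32),('fence_push',33),('screw_mid',75)):
    for k in models.spot_point(pic,t):
      P=ray(pic,k['location'][::-1],z)
      c,sn=np.cos(j[2]),np.sin(j[2]);d=P[:2]-j[:2];v=(c*d[0]+sn*d[1],-sn*d[0]+c*d[1])
      if np.hypot(*v)<110: print(t,k['conf'],np.round(v,1))
a=p['frame'][180:330,233:433,::-1]
cv2.imwrite('pics/a4.png',cv2.resize(a,None,fx=4,fy=4,interpolation=2))"
```

```text
[-28.13474606 -36.1387262  120.49422901] [-64.  -61.8  56.2] [ 0.1  -0.15 -0.01] [-0.50419455  0.02573661 -0.87535835]
work_carton_mid 0.87 [41.2 -0.2]
fence_push 0.87 [  8.6 -33.9]
screw_mid 0.76 [-64.5  58.3]
work_carton_mid 0.73 [42.9 -1.9]
fence_push 0.75 [ 14.5 -40. ]
screw_mid 0.93 [-73.6  43.6]
```

View pics/a4.png

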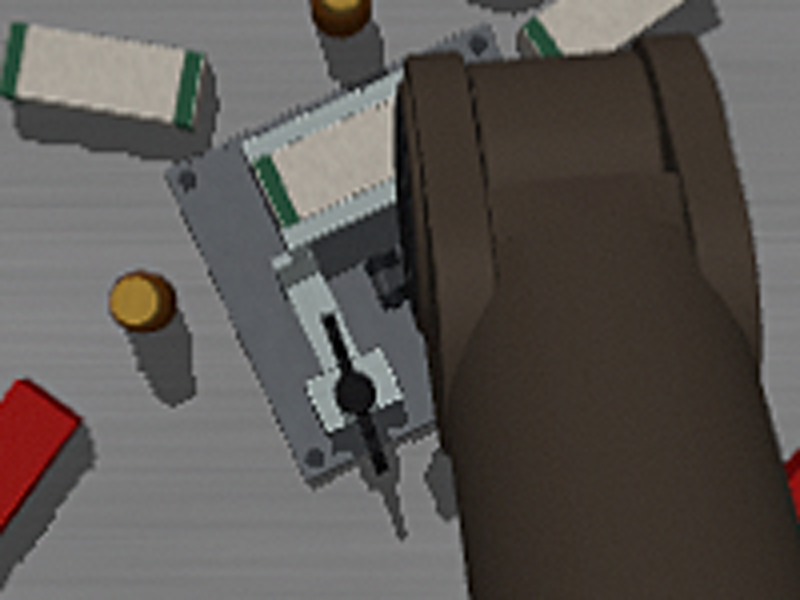

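The picture shows the carton closed flat between the wall and the fence (crop (330,170)), with the screw's wings still at about their start angle (hub (355,390)). I move to the -y side of the near wing.

Call:
send_rows:
  targets: "0 0 0 -0.01 -0.01 0 0;0 0 0 -0.016 -0.016 0 0;0 0 0 -0.016 -0.016 0 0;0 0 0 -0.014 -0.014 0 0;0 0 0 -0.006 -0.006 0 0;0 0 0 0 0 0.018 0;0 0 0 0 0 0.02 0;0 0 0 0 0 0.018 0;0 0 0 0 0 0 0;0 0 0 0 0 0 0"

```text
clock: 10.73
position: [449.1, -53.4, 62.9]
orientation: [-3.066, -0.681, 0.003]
contact_force: [0.5, 1.1, 0.7]
finger_gap: -0.001
grip_force: 0.0
```

```bash
python3 -c "
from plan import *
print(pose(),turn(),s['contact_force'])
R=33
for a in range(120,361,12): print(a,*(R*np.array([np.cos(np.radians(a+12))-np.cos(np.radians(a)),np.sin(np.radians(a+12))-np.sin(np.radians(a))])).round(1), end='; ')
q=viewer.read_camera('side')
cv2.imwrite('pics/a5.png',cv2.resize(q['frame'][120:270,290:490,::-1],None,fx=3,fy=3,interpolation=2))"
```

```text
[-90.83260225  26.45627389  62.8704976 ] [-0.05  0.09  0.01] [0.49592886 1.06731185 0.71184187]
120 -5.6 -4.1; 132 -4.6 -5.1; 144 -3.4 -6.0; 156 -2.1 -6.6; 168 -0.7 -6.9; 180 0.7 -6.9; 192 2.1 -6.6; 204 3.4 -6.0; 216 4.6 -5.1; 228 5.6 -4.1; 240 6.3 -2.8; 252 6.7 -1.4; 264 6.9 0.0; 276 6.7 1.4; 288 6.3 2.8; 300 5.6 4.1; 312 4.6 5.1; 324 3.4 6.0; 336 2.1 6.6; 348 0.7 6.9; 360 -0.7 6.9;
```

View pics/a5.png

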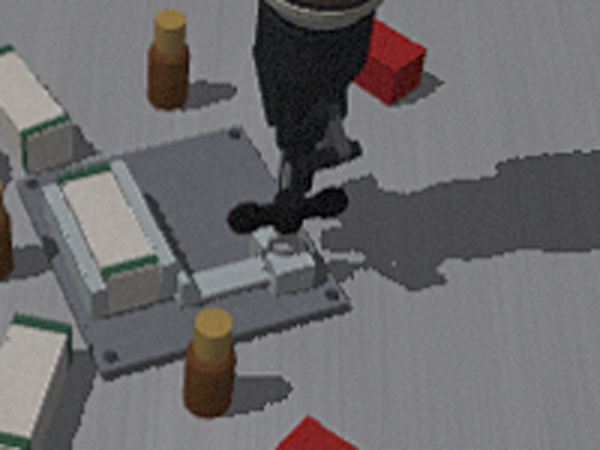

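The fingertip is down behind the hub (side crop (295,180)) with no contact. I start the circular stroke.

Call:
send_rows:
  targets: "0 0 0 -0.0056 -0.0041 0 0;0 0 0 -0.0046 -0.0051 0 0;0 0 0 -0.0034 -0.006 0 0;0 0 0 -0.0021 -0.0066 0 0;0 0 0 -0.0007 -0.0069 0 0;0 0 0 0.0007 -0.0069 0 0;0 0 0 0.0021 -0.0066 0 0;0 0 0 0.0034 -0.006 0 0;0 0 0 0.0046 -0.0051 0 0;0 0 0 0.0056 -0.0041 0 0"

```text
clock: 11.62
position: [424.9, -0.5, 63.2]
orientation: [-3.067, -0.682, 0.001]
contact_force: [0.4, -2.1, -0.1]
finger_gap: -0.001
grip_force: 0.5
```

```bash
python3 -c "
from plan import *
P=pose();v=P[:2]-[-73.5,55];print(P,np.hypot(*v),np.degrees(np.arctan2(-v[1],v[0]))%360,turn(),s['contact_force'],s['moment'])"
```

```text
[-90.36365713  84.61091393  63.22466459] 34.076225662366454 240.33813408334265 [-0.01  0.03  0.03] [ 0.39934717 -2.10091485 -0.06799917] [-0.25120414  0.10543865 -0.00257036]
```

Call:
send_rows:
  targets: "0 0 0 0.0063 -0.0028 0 0;0 0 0 0.0067 -0.0014 0 0;0 0 0 0.0069 0 0 0;0 0 0 0.0067 0.0014 0 0;0 0 0 0.0063 0.0028 0 0;0 0 0 0.0056 0.0041 0 0;0 0 0 0.0046 0.0051 0 0;0 0 0 0.0034 0.006 0 0;0 0 0 0.0021 0.0066 0 0;0 0 0 0.0007 0.0069 0 0"

```text
clock: 12.45
position: [482.6, -7.0, 63.3]
orientation: [-3.067, -0.681, -0.001]
contact_force: [-0.6, 0.0, 0.6]
finger_gap: -0.002
grip_force: 0.6
```

```bash
python3 -c "
from plan import *
P=pose();v=P[:2]-[-73.5,55];print(P,np.hypot(*v),np.degrees(np.arctan2(-v[1],v[0]))%360,turn(),s['contact_force'])
q=viewer.read_camera('side');p=viewer.read_camera('top')
a=np.hstack([q['frame'][150:250,320:450,::-1],p['frame'][210:310,260:390,::-1]])
cv2.imwrite('pics/a6.png',cv2.resize(a,None,fx=3,fy=3,interpolation=2))"
```

```text
[-40.8745803   54.36845344  63.30291976] 32.63153171230643 1.1089645565684425 [-0.   -0.03  0.  ] [-0.60572854  0.01224685  0.59994271]
```

View pics/a6.png

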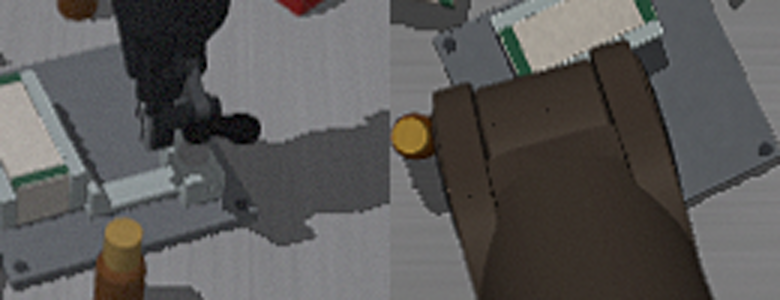

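The opposite wing now points to the right in the side crop (235,128), so the screw is turning with the finger. I continue.

Call:
send_rows:
  targets: "0 0 0 -0.0007 0.0069 0 0;0 0 0 -0.0021 0.0066 0 0;0 0 0 -0.0034 0.006 0 0;0 0 0 -0.0046 0.0051 0 0;0 0 0 -0.0056 0.0041 0 0;0 0 0 -0.0063 0.0028 0 0;0 0 0 -0.0067 0.0014 0 0;0 0 0 -0.0069 0 0 0;0 0 0 -0.0067 -0.0014 0 0;0 0 0 -0.0063 -0.0028 0 0"

```text
clock: 13.38
position: [448.6, -53.9, 63.4]
orientation: [3.067, 0.68, 0.0]
contact_force: [1.6, 0.2, 0.2]
finger_gap: -0.002
grip_force: 0.6
```

Call:
send_rows:
  targets: "0 0 0 -0.0056 -0.0041 0 0;0 0 0 -0.0046 -0.0051 0 0;0 0 0 -0.0034 -0.006 0 0;0 0 0 -0.0021 -0.0066 0 0;0 0 0 -0.0007 -0.0069 0 0;0 0 0 0.0007 -0.0069 0 0;0 0 0 0.0011 -0.0033 0 0;0 0 0 0.0011 -0.0033 0 0;0 0 0 0 0 0 0;0 0 0 0 0 0 0"

```text
clock: 14.22
position: [419.3, -20.5, 63.3]
orientation: [-3.067, -0.682, 0.0]
contact_force: [0.4, -0.0, -0.1]
finger_gap: -0.001
grip_force: 0.0
```

```bash
python3 -c "
from plan import *
P=pose();v=P[:2]-[-73.5,55];print(P,np.hypot(*v),np.degrees(np.arctan2(-v[1],v[0]))%360,turn(),s['contact_force'])
for a in range(200,270,6): print(a,*(33*np.array([np.cos(np.radians(a+6))-np.cos(np.radians(a)),np.sin(np.radians(a+6))-np.sin(np.radians(a))])).round(1), end='; ')"
```

```text
[-103.92323268   68.89842236   63.25853082] 33.44755941583573 204.55261842995873 [-0.01  0.    0.05] [ 0.39207693 -0.00558188 -0.1109903 ]
200 1.3 -3.2; 206 1.7 -3.0; 212 2.0 -2.8; 218 2.3 -2.6; 224 2.5 -2.4; 230 2.8 -2.1; 236 3.0 -1.8; 242 3.1 -1.5; 248 3.3 -1.1; 254 3.4 -0.8; 260 3.4 -0.4; 266 3.5 -0.1;
```

Finger at 204°, and the stop is expected near 225–230°. Small steps now, watching the force.

Call:
send_rows:
  targets: "0 0 0 0.0008 -0.0015 0 0;0 0 0 0.0008 -0.0015 0 0;0 0 0 0.001 -0.0014 0 0;0 0 0 0.001 -0.0014 0 0;0 0 0 0.0011 -0.0013 0 0;0 0 0 0.0011 -0.0013 0 0;0 0 0 0 0 0 0;0 0 0 0 0 0 0;0 0 0 0 0 0 0;0 0 0 0 0 0 0"

```text
clock: 15.05
position: [420.9, -10.8, 63.3]
orientation: [-3.067, -0.681, -0.0]
contact_force: [-0.0, -0.4, -0.2]
finger_gap: 0.002
grip_force: 0.0
```

Call:
send_rows:
  targets: "0 0 0 0.0012 -0.0012 0 0;0 0 0 0.0012 -0.0012 0 0;0 0 0 0.0014 -0.001 0 0;0 0 0 0.0014 -0.001 0 0;0 0 0 0.0015 -0.0009 0 0;0 0 0 0 0 0 0;0 0 0 0 0 0 0;0 0 0 0 0 0 0;0 0 0 0 0 0 0;0 0 0 0 0 0 0"

```text
clock: 15.88
position: [422.5, -6.5, 63.0]
orientation: [3.065, 0.676, -0.008]
contact_force: [-5.9, -14.7, 7.3]
finger_gap: -0.004
grip_force: 6.6
```

```bash
python3 -c "
from plan import *
P=pose();v=P[:2]-[-73.5,55];print(P,np.hypot(*v),np.degrees(np.arctan2(-v[1],v[0]))%360,turn(),s['contact_force'])
q=viewer.read_camera('side');p=viewer.read_camera('top')
a=np.hstack([q['frame'][150:250,320:450,::-1],p['frame'][210:310,260:390,::-1]])
cv2.imwrite('pics/a7.png',cv2.resize(a,None,fx=3,fy=3,interpolation=2))"
```

```text
[-95.11505841  80.24487674  62.95461739] 33.23423764091568 229.42934459512418 [ 0.1   0.32 -0.17] [ -5.91556836 -14.68228048   7.34846589]
```

View pics/a7.png

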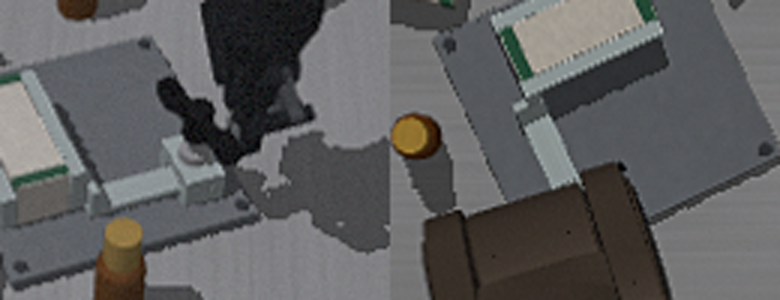

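The force rose to 16 N with the finger at 229°, which matches the 7.6 rad stop (435°). The side crop shows the wing running from (170,90) to (240,150), as expected. I back off, lift and look again.

Call:
send_rows:
  targets: "0 0 0 -0.003 0.002 0 0;0 0 0 -0.006 0.005 0 0;0 0 0 -0.006 0.006 0 0;0 0 0 0 0 -0.01 0;0 0 0 0 0 -0.025 0;0 0 0 0 0 -0.03 0;0 0 0 0 0 -0.03 0;0 0 0 -0.015 0.01 -0.03 0;0 0 0 -0.015 0.02 -0.02 0;0 0 0 -0.015 0.02 -0.01 0"

```text
clock: 16.82
position: [397.9, -86.2, 221.2]
orientation: [3.065, 0.684, 0.007]
contact_force: [1.3, -0.3, -0.1]
finger_gap: -0.001
grip_force: 0.0
```

Call:
send_rows:
  targets: "0 0 0 -0.015 0.03 0 0;0 0 0 -0.015 0.03 0 0;0 0 0 -0.015 0.03 0 0;0 0 0 -0.015 0.03 0 0;0 0 0 -0.015 0.03 0 0;0 0 0 -0.01 0.03 0 0;0 0 0 0 0.02 0 0;0 0 0 0 0 0 0;0 0 0 0 0 0 0;0 0 0 0 0 0 0"

```text
clock: 17.65
position: [404.3, -302.1, 218.0]
orientation: [-3.066, -0.682, 0.0]
contact_force: [-0.7, 0.5, 0.0]
finger_gap: 0.002
grip_force: 0.0
```

```bash
python3 -c "
from plan import *
print(s['clock'],pose(),s['contact_force'])
q=viewer.read_camera('side');p=viewer.read_camera('top')
a=np.hstack([q['frame'][140:260,290:450,::-1],p['frame'][185:305,250:410,::-1]])
cv2.imwrite('pics/a8.png',cv2.resize(a,None,fx=2.5,fy=2.5,interpolation=2))"
```

```text
17.65 [-236.60831371 -179.9019375   218.00720168] [-0.65338366  0.4745202   0.00171993]
```

View pics/a8.png

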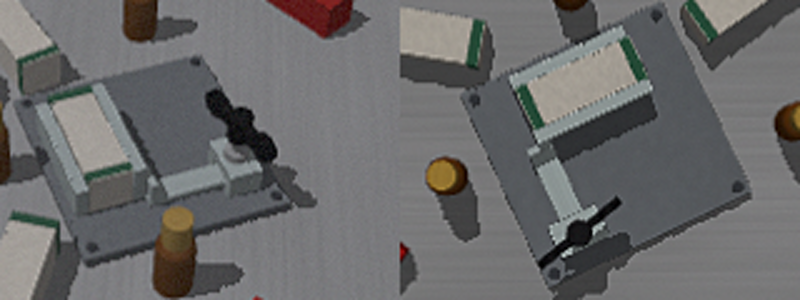

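The carton is flat against the wall. The wings in the top crop, (540,263) to (620,200), lie about 77° clockwise of jig x, which matches 7.6 rad (75.4° past a full turn). The bystanders look unmoved and the hand is clear.

```bash
python3 -c "
from cell import env
print(env.sign_off())"
```

```text
the job is handed in; nothing more can be done
None
```

The job is handed in: the fence holds the carton flat against the fixed wall, the wing screw is home against its stop, and the hand is clear; the hand-in returned no verdict.

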